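# Put the stone-finishing tooling back in its matching holders

## Robot

A 6-joint arm with a two-finger parallel gripper is mounted at the origin on the work surface. World frame = base frame: x ahead of the robot, y to its left, z up, the work surface at z = 0. Lengths are in m, angles in rad, forces in N, time in s.
With the tool pointing down it reaches from about 0.275 to 0.85 m from the base axis. Payload 5.2 kg.
Tool frame: the origin (TCP) lies at the very end of the fingers, on their centre line; the grasp point (between the pads) lies env.pinch_z behind it (env.pinch_z is the distance from the TCP to the grasp point, in m); z points along the fingers, y is the line along which they close (so a half turn about z gives the same grasp; the last joint's range is limited). The gripper opens to 85 mm and grips with 20 to 120 N. Pads are 22 mm wide; open, the fingers measure 114 mm over their backs; the gripper's body (76 mm by 85 mm) begins 54 mm behind the grasp point. The pads swing forward as they close: fully open they stand 13 mm farther back than shut.
Start: joints at [1.099, 0.259, 1.535, -0, 1.348, -0.203], TCP at [0.146, 0.53, 0.231] pointing down, gripper open.
Joint ranges: [-3.14, 3.14], [-0.91, 2.08], [0.19, 2.58], [-1.22, 4.36], [0.22, 2.71], [-3.12, 3.12]. Speed limits (rad/s): [2.57, 2.57, 3.14, 3.14, 3.14, 3.14].

## Interface

Orientations are given as a unit quaternion [w, x, y, z].
In Python, from plant import env, optics gives the robot as it stands.
- The arm moves only by the shell command python3 -m handwheel 'ROWS' [FORCE]. ROWS is a JSON object of lists of equal length, an entry for each row: "fingers": the opening, from 0 (shut) to 1 (fully open); "offset": the shift along the tool's x, y, z scaled (see below), a list of three; "yaw": the turn about the tool's z scaled (see below). In form: {"fingers": [fingers, ...], "offset": [[x, y, z], ...], "yaw": [yaw, ...]}. A call has 1 to 20 rows; each row shifts and turns the commanded pose from where the row before left it, along the tool's axes as they then stand; what a row does not reach is not made up. The controller multiplies each number of a shift by 25 mm and each number of a turn by 6 degrees. A row lasts 1/12 s, in which the tool goes at most 41.7 mm and 7.16 degrees, less where a joint would pass 70% of its speed; a pose out of reach is approached as far as the arm can. A call with a number of a shift or a turn outside -1 to 1 is refused whole. A call with a gripper value outside its range is refused whole. The fingers move at their own pace and stop on an object; FORCE is the grip in N (left out, the last holds). Time passes only in rows, so rows that do not move let the fingers close. It gives the time, the measured TCP pose, the force, the opening and the grip force at its end, in the units of the state.
- env.observe(): the state, without advancing time (a new reading comes with each control period).
- optics.read_camera(name): name is "scene" or "top" or "wrist"; returns (picture, depth): 384x512x3 uint8, red, green, blue; 384x512 float32, m along the optical axis (not along the pixel's ray), 0 where there is no reading.
- optics.camera_params(name): a dict with "vfov" (degrees; the focal length in pixels is half the picture's height over the tangent of half this angle, whatever the lens; pixels are square), "cx", "cy" (the principal point, pixels), "R" (3x3) and "t" (3): a world point X has camera coordinates R X + t. Camera axes: x right, y down, z forward; pixel columns grow to the right and rows downward; lengths in m; the calibration is good to about 2 mm. A picture is of the moment at which its call begins: read the wrist's pose just before it. camera_params takes no time and is no camera call; for the wrist camera it gives the pose at the moment of the call.
- env.sign_off(): hands the job in; it is judged then, once.
The state is a dict: "clock": time; "joint_positions": joint angles; "joint_vel": joint speeds; "joint_torque": joint torques, N m; "position": TCP position; "ee_rot": TCP orientation; "contact_force": force on the tool from outside, world axes, zero at the start; "wrist_torque": the same for the moment, N m; "finger_gap": finger opening in m; "gripper_force": force on a finger pad.
Only numpy, scipy, OpenCV 4.12 (cv2) and the standard library are available. Lean on these libraries where they do the work, as an engineer would, in place of code of your own. Each camera call takes 0.05 s, during which the arm holds its last target. There are 200 camera calls.

## Task

Tidy the stone finishing tools on the granite slab: put each of the four loose tools, the core bit, the cup wheel, the rubbing brick and the dressing stick, into the low plywood holder whose shape and size match it, upright as it stands now and seated flat on the holder's floor. Leave the spray bottle and the small glue jar standing where they are.

Things in the scene. Friction and masses are not known exactly. Their poses are not given: they have to be found in the camera images.
- core_bit: Diamond core bit, bright steel: a solid-looking upright barrel 36 mm in diameter from the underside to 40 mm up, with a narrower shank 20 mm in diameter on top, 68 mm tall in all. About 0.3 kg. Belongs in the small round holder. Loose, standing on the slab. Origin: centre of its underside; z up; round, so its yaw does not matter. Grip by the barrel.
- cup_wheel: Grinding cup wheel, dark steel: a flat round wheel 70 mm in diameter and 24 mm high (its upper edge bevelled) with an upright hub 26 mm in diameter in the middle, from 24 to 50 mm up. About 0.35 kg. Belongs in the large round holder. Loose, standing on the slab. Origin: centre of its underside; z up; round, so its yaw does not matter. Grip by the hub.
- rubbing_brick: Rubbing brick, dark grey abrasive block, 85 mm long (x), 42 mm wide (y), 40 mm high. About 0.3 kg. Belongs in the wide rectangular holder, either way round. Loose, standing on the slab. Origin: centre of its underside; z up; x along its length.
- dressing_stick: Dressing stick, brown abrasive bar, 110 mm long (x), 24 mm wide (y), 28 mm high. About 0.15 kg. Belongs in the narrow rectangular holder, either way round. Loose, standing on the slab. Origin: centre of its underside; z up; x along its length.
- small_round_holder: Low round plywood holder with an open round pocket 48 mm in diameter, 60 mm outside, for the core bit. It is fixed to the slab; floor 6 mm and rim top 14 mm above the slab, wall 6 mm thick. Origin: centre of its underside, on the slab; z up.
- large_round_holder: Low round plywood holder with an open round pocket 82 mm in diameter, 94 mm outside, for the cup wheel. It is fixed to the slab; floor 6 mm and rim top 14 mm above the slab, wall 6 mm thick. Origin: centre of its underside, on the slab; z up.
- wide_holder: Low rectangular plywood holder with a pocket 97 mm long (x) and 54 mm wide (y), 109 x 66 mm outside, for the rubbing brick. It is fixed to the slab; floor 6 mm and rim top 14 mm above the slab, wall 6 mm thick. Origin: centre of its underside, on the slab; x along its length, z up.
- narrow_holder: Low rectangular plywood holder with a pocket 122 mm long (x) and 36 mm wide (y), 134 x 48 mm outside, for the dressing stick. It is fixed to the slab; floor 6 mm and rim top 14 mm above the slab, wall 6 mm thick. Origin: centre of its underside, on the slab; x along its length, z up.
- spray_bottle: Bystander: white spray bottle with a black head, 60 mm in diameter, 155 mm tall, loose, at the far middle of the slab. Origin: centre of its underside; z up.
- glue_jar: Bystander: small amber jar with a white lid, 40 mm in diameter, 45 mm tall, loose, on the robot's right among the tools. Origin: centre of its underside; z up.
Things that resemble listed ones, but are neither listed nor needed, are in the scene too. Leave any turquoise look-alike of the rubbing_brick alone.

How it is judged:
At the end, for the whole second after the job is handed in: Each tool is in its own matching holder, within 12 mm of the holder's centre, resting on its floor (underside less than 9.5 mm above the slab, so not on the rim), upright within 0.12 rad, the brick and the stick along their holders within 0.2 rad, all at rest (horizontal distance between core_bit and small_round_holder below 0.012 m and z of core_bit in the frame of small_round_holder below 0.0095 m and angle between each of core_bit, cup_wheel, rubbing_brick, dressing_stick's own z axis and vertical below 0.12 rad and linear speed of each of core_bit, cup_wheel, rubbing_brick, dressing_stick below 0.02 m/s and horizontal distance between cup_wheel and large_round_holder below 0.012 m and z of cup_wheel in the frame of large_round_holder below 0.0095 m and horizontal distance between rubbing_brick and wide_holder below 0.012 m and z of rubbing_brick in the frame of wide_holder below 0.0095 m and angle between the x axis of rubbing_brick and the x axis of wide_holder, either way round below 0.2 rad and horizontal distance between dressing_stick and narrow_holder below 0.012 m and z of dressing_stick in the frame of narrow_holder below 0.0095 m and angle between the x axis of dressing_stick and the x axis of narrow_holder, either way round below 0.2 rad); the robot touches nothing.
It fails at once if the spray bottle is knocked over or shifted by more than 3 cm (distance of spray_bottle from where it was at the start of the episode above 0.03 m or angle between spray_bottle's own z axis and vertical above 0.5 rad).
It fails at once if the glue jar is knocked over or shifted by more than 3 cm (distance of glue_jar from where it was at the start of the episode above 0.03 m or angle between glue_jar's own z axis and vertical above 0.5 rad).
It also fails if it takes over 112 s, if anything falls off the work surface, if the arm or the gripper's body presses on something with over 40 N, if the wrist force passes 120 N, or if a joint passes its speed limit or range.

## Working session

There is one attempt and no reset: what is moved stays moved. The work goes in short steps, Python scripts to look and compute and a shell command to move; the robot and the scene stay as the last step left them, time stands still between calls to the robot, and variables do not carry over. Pictures are saved under pics/ and viewed, at most 14 in all, crops included, and the job is handed in when it is done.

```bash
ls; mkdir -p pics; python3 - <<'E'
from plant import env, optics
import cv2, numpy as np
print(env.observe(), env.pinch_z)
for n in ("scene","top"):
    p,d=optics.read_camera(n); c=optics.camera_params(n)
    print(n,c)
    cv2.imwrite(f"pics/{n}0.png",cv2.resize(p[:,:,::-1],(800,600),interpolation=cv2.INTER_CUBIC)); np.savez(f"{n}0.npz",p=p,d=d,R=c["R"],t=c["t"],k=[c["vfov"],c["cx"],c["cy"]])
E
```

```text
pics
{'clock': 0.0, 'joint_positions': array([ 1.09922263e+00,  2.59361333e-01,  1.53606299e+00, -1.08539147e-05,
        1.34799213e+00, -2.02796223e-01]), 'joint_vel': array([ 6.55480173e-05,  1.51936392e-03, -5.17740078e-04, -1.03070663e-03,
       -1.31121203e-03, -6.33277764e-04]), 'joint_torque': array([-5.72928348e-04, -4.46015060e+01, -2.90579492e+01, -5.49647993e-04,
        1.16093995e-02,  1.30901310e-05]), 'position': array([0.14579441, 0.52979044, 0.23047288]), 'ee_rot': array([-2.96692498e-04,  1.33983335e-01,  9.90983166e-01, -8.62303149e-04]), 'contact_force': array([-0.40757521, -0.19121417, -0.54783068]), 'wrist_torque': array([-0.04173416,  0.00626907,  0.03565806]), 'gripper_force': 0.0, 'finger_gap': 0.08552974637416115} 0.0187
scene {'vfov': 55.094828505759594, 'cx': 252.19321648879682, 'cy': 189.23372024501344, 'R': array([[ 0.23785138,  0.9712511 , -0.00990061],
       [ 0.77264887, -0.19537254, -0.60402259],
       [-0.58859191,  0.13601792, -0.7969057 ]]), 't': array([-0.11341496, -0.41059864,  1.29269063])}
top {'vfov': 52.794822782663225, 'cx': 255.00346721124396, 'cy': 188.3962887625127, 'R': array([[-0.00223384, -0.99994454,  0.0102923 ],
       [-0.9965734 ,  0.00137507, -0.08270164],
       [ 0.0826829 , -0.01044178, -0.9965212 ]]), 't': array([-0.03874679,  0.52936257,  1.16560674])}
```

View pics/top0.png

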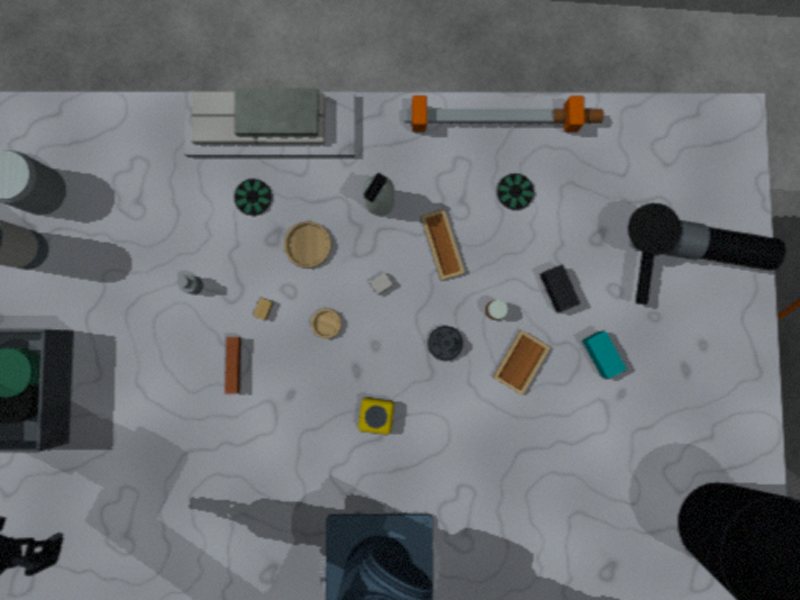

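View pics/scene0.png

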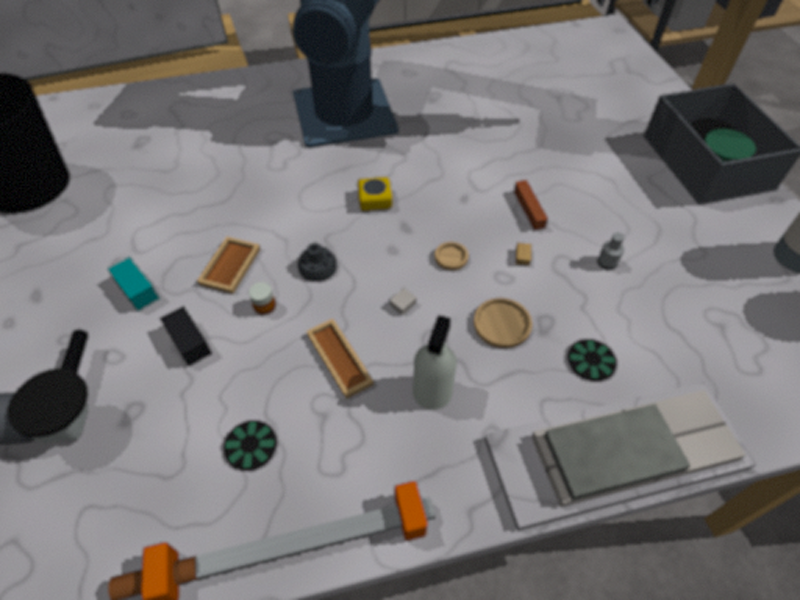

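The top view (800x600) shows the core bit at (190,283), the stick at (233,365), the cup wheel at (445,343) and the brick at (560,288). The holders are large round (308,245), small round (327,323), narrow (443,245) and wide (522,362). The jar is at (497,310), the spray bottle at (378,192) and the turquoise decoy at (605,355). The scene view agrees with this. Next I measure from the depth of both cameras.

```bash
cat > h.py <<'E'
import numpy as np, cv2
def cloud(f):
    z=np.load(f); d=z["d"]; fl=192/np.tan(np.radians(z["k"][0])/2)
    v,u=np.mgrid[:384,:512]
    P=np.stack([(u-z["k"][1])/fl*d,(v-z["k"][2])/fl*d,d],-1)
    W=(P-z["t"])@z["R"]; W[d==0]=np.nan
    return W,z["p"]
E
python3 - <<'E'
from h import *
T,pT=cloud("top0.npz"); S,pS=cloud("scene0.npz")
# (centre in 800x600 top view, zmin,zmax, radius) 
O=dict(core=((190,283),.03,.08,.045),stick=((233,365),.02,.04,.08),cup=((445,343),.012,.06,.06),brick=((560,288),.03,.055,.06),
 jar=((497,310),.03,.06,.04),spray=((380,195),.05,.17,.06),sr=((327,323),.009,.03,.05),lr=((308,245),.009,.03,.065),wide=((522,362),.009,.03,.075),narrow=((443,245),.009,.03,.085),
 tape=((377,416),.01,.1,.05),cube1=((262,308),.01,.05,.03),cube2=((381,284),.01,.05,.03),grind=((655,230),.02,.3,.08),turq=((605,355),.02,.3,.06))
for n,(c,lo,hi,r) in O.items():
    u,v=int(c[0]*.64),int(c[1]*.64); g=T[v,u]
    for nm,W in(("top",T),("scn",S)):
        m=(np.hypot(W[...,0]-g[0],W[...,1]-g[1])<r)&(W[...,2]>lo)&(W[...,2]<hi)
        Q=W[m]
        if len(Q)<5: print(n,nm,g.round(3),len(Q)); continue
        top=np.percentile(Q[:,2],95)
        (cx,cy),(w,h),a=cv2.minAreaRect(Q[:,:2].astype(np.float32))
        (ex,ey),er=cv2.minEnclosingCircle(Q[:,:2].astype(np.float32))
        print(n,nm,len(Q),"ztop %.4f rect (%.4f %.4f) %.4f x %.4f ang %.1f circ (%.4f %.4f) r%.4f mean"%(top,cx,cy,w,h,a,ex,ey,er),Q[:,:2].mean(0).round(4), "floor z@c %.4f"%g[2])
E
```

```text
core top 124 ztop 0.0696 rect (0.5494 0.3640) 0.0292 x 0.0343 ang 69.2 circ (0.5496 0.3665) r0.0179 mean [0.549 0.363] floor z@c 0.0599
core scn 186 ztop 0.0687 rect (0.5520 0.3680) 0.0346 x 0.0315 ang 39.3 circ (0.5495 0.3690) r0.0194 mean [0.5545 0.3658] floor z@c 0.0599
stick top 309 ztop 0.0319 rect (0.3927 0.2826) 0.0263 x 0.1054 ang 89.8 circ (0.3928 0.2819) r0.0539 mean [0.3924 0.282 ] floor z@c 0.0255
stick scn 267 ztop 0.0301 rect (0.3926 0.2853) 0.0266 x 0.1129 ang 88.3 circ (0.3928 0.2875) r0.0568 mean [0.3965 0.284 ] floor z@c 0.0255
cup top 387 ztop 0.0509 rect (0.4340 -0.1317) 0.0680 x 0.0644 ang 89.7 circ (0.4340 -0.1321) r0.0345 mean [ 0.434  -0.1309] floor z@c 0.0500
cup scn 422 ztop 0.0508 rect (0.4390 -0.1301) 0.0689 x 0.0602 ang 83.7 circ (0.4343 -0.1291) r0.0350 mean [ 0.4431 -0.1293] floor z@c 0.0500
brick top 405 ztop 0.0445 rect (0.5412 -0.3577) 0.0847 x 0.0430 ang 23.1 circ (0.5410 -0.3577) r0.0461 mean [ 0.5406 -0.3563] floor z@c 0.0471
brick scn 542 ztop 0.0423 rect (0.5406 -0.3544) 0.0869 x 0.0419 ang 22.3 circ (0.5409 -0.3559) r0.0474 mean [ 0.5442 -0.353
[... 2185 characters left out ...]
ztop 0.0223 rect (0.5531 -0.0034) 0.0312 x 0.0380 ang 32.6 circ (0.5528 -0.0030) r0.0213 mean [ 0.5549 -0.0038] floor z@c 0.0190
grind top 1234 ztop 0.0896 rect (0.6426 -0.5394) 0.1243 x 0.1228 ang 28.1 circ (0.6325 -0.5353) r0.0700 mean [ 0.6392 -0.5321] floor z@c 0.0848
grind scn 2304 ztop 0.0878 rect (0.6431 -0.5402) 0.1259 x 0.1282 ang 26.5 circ (0.6334 -0.5364) r0.0721 mean [ 0.6518 -0.5271] floor z@c 0.0848
turq top 447 ztop 0.0439 rect (0.4119 -0.4412) 0.0854 x 0.0439 ang 27.9 circ (0.4116 -0.4403) r0.0462 mean [ 0.4114 -0.4387] floor z@c 0.0426
turq scn 502 ztop 0.0422 rect (0.4116 -0.4377) 0.0871 x 0.0421 ang 27.8 circ (0.4120 -0.4381) r0.0463 mean [ 0.4182 -0.4351] floor z@c 0.0426
```

```bash
cat >> h.py <<'E'
from scipy.spatial.transform import Rotation as Ro
def go(x,y,z,ang=None):
    "rows needed (units): yaw first, then shift in the turned tool axes"
    from plant import env
    s=env.observe(); R=Ro.from_quat(s["ee_rot"],scalar_first=True).as_matrix(); cur=np.degrees(np.arctan2(R[1,1],R[0,1]))
    t=0 if ang is None else -((ang-cur+90)%180-90)
    R2=R@Ro.from_euler("z",t,degrees=True).as_matrix()
    print("t %.2f pos"%s["clock"],s["position"].round(4),"dir %.1f tilt %.2f"%(cur,np.degrees(np.arccos(-R[2,2]))),"gap %.4f gf %.1f F"%(s["finger_gap"],s["gripper_force"]),s["contact_force"].round(1))
    print("yaw units %.2f  shift units"%(t/6),(R2.T@(np.array([x,y,z])-s["position"])/.025).round(2))
E
python3 - <<'E'
from h import *
for n in("top","scene"):
    W,p=cloud(n+"0.npz")
    m=(np.hypot(W[...,0]-.478,W[...,1]-.108)<.055)&(W[...,2]>.009)&(W[...,2]<.03); Q=W[m][:,:2].astype(np.float32)
    print(n,len(Q),cv2.minEnclosingCircle(Q),cv2.minAreaRect(Q),np.percentile(W[m][:,2],95))
    # refine narrow: rim only, tight
    m=(np.hypot(W[...,0]-.63,W[...,1]+.127)<.072)&(W[...,2]>.011)&(W[...,2]<.022); Q=W[m][:,:2]
    a=np.radians(17); A=(Q-[.63,-.127])@np.array([[np.cos(a),-np.sin(a)],[np.sin(a),np.cos(a)]])
    print("narrow long/short pct",np.percentile(A,[2,98],axis=0).round(4).tolist())
go(.5495,.3675,.12)
E
```

```text
top 139 ((0.4737887680530548, 0.10271909832954407), 0.02970123291015625) ((0.47424113750457764, 0.10195315629243851), (0.055847227573394775, 0.058266352862119675), 89.88790893554688) 0.017008525629187258
narrow long/short pct [[-0.0657, -0.0254], [0.0665, 0.0221]]
scene 140 ((0.4729093909263611, 0.10468969494104385), 0.030911099165678024) ((0.47347941994667053, 0.10578451305627823), (0.055535200983285904, 0.05884995684027672), 73.59703826904297) 0.015924123390692598
narrow long/short pct [[-0.0666, -0.0227], [0.0671, 0.0251]]
t 0.10 pos [0.1458 0.5298 0.2306] dir 74.6 tilt 0.09 gap 0.0851 gf 0.0 F [-0.3  0.4 -0.2]
yaw units 0.00  shift units [-17.29  -1.96   4.42]
```

```bash
python3 -m handwheel '{"fingers":[1,1,1,1,1,1,1,1,1,1,1,1,1,1,1,1,1,1,1],"offset":[[-0.96,-0.11,0.25],[-0.96,-0.11,0.25],[-0.96,-0.11,0.25],[-0.96,-0.11,0.25],[-0.96,-0.11,0.25],[-0.96,-0.11,0.25],[-0.96,-0.11,0.25],[-0.96,-0.11,0.25],[-0.96,-0.11,0.25],[-0.96,-0.11,0.25],[-0.96,-0.11,0.25],[-0.96,-0.11,0.25],[-0.96,-0.11,0.25],[-0.96,-0.11,0.25],[-0.96,-0.11,0.25],[-0.96,-0.11,0.25],[-0.96,-0.11,0.25],[-0.96,-0.11,0.25],[0,0,0]],"yaw":[0,0,0,0,0,0,0,0,0,0,0,0,0,0,0,0,0,0,0]}' 60
python3 - <<'E'
from h import *
from plant import optics
go(.5495,.3675,.011)
c=optics.camera_params("wrist"); p,d=optics.read_camera("wrist")
np.savez("w1.npz",p=p,d=d,R=c["R"],t=c["t"],k=[c["vfov"],c["cx"],c["cy"]])
cv2.imwrite("pics/w1.png",p[:,:,::-1])
W,_=cloud("w1.npz")
for lo,hi in((.03,.038),(.055,.08)):
    m=(np.hypot(W[...,0]-.5495,W[...,1]-.3675)<.045)&(W[...,2]>lo)&(W[...,2]<hi); Q=W[m]; 
    if len(Q)>4: print(len(Q),Q[:,2].max(),cv2.minEnclosingCircle(Q[:,:2].astype(np.float32)))
E
```

```text
clock: 1.68
position: [0.5528, 0.365, 0.1166]
ee_rot: [0.0, 0.136, 0.991, -0.001]
contact_force: [0.9, -0.9, -0.1]
finger_gap: 0.0857
gripper_force: 0.0
t 1.68 pos [0.5528 0.365  0.1166] dir 74.4 tilt 0.11 gap 0.0857 gf 0.0 F [ 0.9 -0.9 -0.1]
yaw units 0.00  shift units [0.15 0.07 4.22]
90 0.037984616972897234 ((0.5494979023933411, 0.37010979652404785), 0.01806178316473961)
619 0.06923363386776538 ((0.5495122671127319, 0.36999011039733887), 0.010432509705424309)
```

View pics/w1.png

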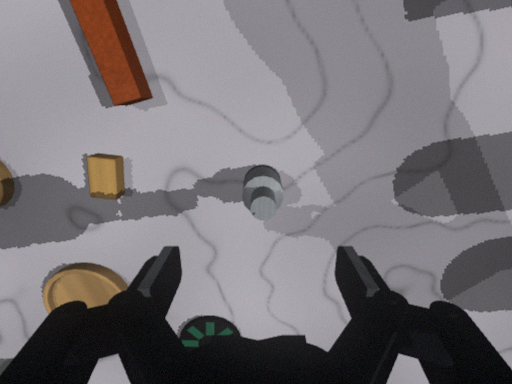

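The wrist view shows the core bit at (262,200), midway between the fingers at (180,250) and (340,250), and its measured position agrees with the fixed views. I descend and grip.

```bash
python3 -m handwheel '{"fingers":[1,1,1,1,1,1,0,0,0,0,0,0,0,0],"offset":[[0.16,0.1,0.8],[0,0,0.9],[0,0,0.9],[0,0,0.9],[0,0,0.72],[0,0,0],[0,0,0],[0,0,0],[0,0,0],[0,0,0],[0,0,0],[0,0,0],[0,0,0],[0,0,0]],"yaw":[0,0,0,0,0,0,0,0,0,0,0,0,0,0]}' 60
python3 -c "
from h import go
go(.4735,.1038,.12)"
```

```text
clock: 2.9
position: [0.5472, 0.3719, 0.0153]
ee_rot: [0.001, 0.134, 0.991, 0.001]
contact_force: [-0.4, -0.8, 6.6]
finger_gap: 0.034
gripper_force: 60.7
t 2.90 pos [0.5472 0.3719 0.0153] dir 74.6 tilt 0.18 gap 0.0340 gf 60.7 F [-0.4 -0.8  6.6]
yaw units 0.00  shift units [-1.000e-02 -1.111e+01 -4.210e+00]
```

```bash
python3 -m handwheel '{"fingers":[0,0,0,0,0,0],"offset":[[0,0,-0.8],[0,0,-0.9],[0,0,-0.9],[0,0,-0.9],[0,0,-0.7],[0,0,0]],"yaw":[0,0,0,0,0,0]}' 60
cat >> h.py <<'E'
def snap(n,f):
    from plant import optics
    c=optics.camera_params(n); p,d=optics.read_camera(n)
    np.savez(f+".npz",p=p,d=d,R=c["R"],t=c["t"],k=[c["vfov"],c["cx"],c["cy"]]); return cloud(f+".npz")
E
python3 - <<'E'
from h import *
go(.4735,.1038,.12)
W,p=snap("wrist","w2"); S,q=snap("scene","s2"); 
cv2.imwrite("pics/w2.png",np.hstack([p[:,:,::-1],cv2.resize(q[110:230,300:460,::-1],(512,384),interpolation=cv2.INTER_CUBIC)])[:,:1024:1] [:, :] if 0 else cv2.resize(np.hstack([p[:,:,::-1],cv2.resize(q[110:230,300:460,::-1],(512,384),interpolation=cv2.INTER_CUBIC)]),(800,300)))
E
```

```text
clock: 3.4
position: [0.5484, 0.3723, 0.123]
ee_rot: [0.003, 0.134, 0.991, 0.002]
contact_force: [0.1, 1.0, -1.1]
finger_gap: 0.0341
gripper_force: 60.5
t 3.40 pos [0.5484 0.3723 0.123 ] dir 74.6 tilt 0.44 gap 0.0341 gf 60.5 F [ 0.1  1.  -1.1]
yaw units 0.00  shift units [  0.04 -11.15   0.06]
```

View pics/w2.png

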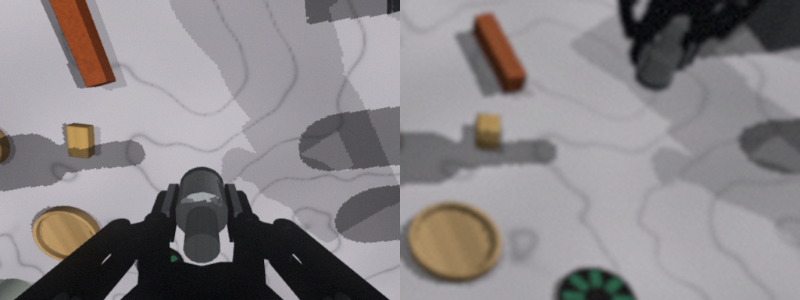

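The left panel shows the core bit held upright by its barrel at (200,205), and the right panel shows it lifted clear of the slab. Next I measure its offset from the TCP.

```bash
cat >> h.py <<'E'
def held(f,lo,hi,rr=.05):
    "centre of the held thing's faces (z window relative to TCP) minus TCP, world axes"
    from plant import env
    p=env.observe()["position"]
    W,_=cloud(f+".npz"); m=(np.hypot(W[...,0]-p[0],W[...,1]-p[1])<rr)&(W[...,2]-p[2]>lo)&(W[...,2]-p[2]<hi); Q=W[m]
    c,r=cv2.minEnclosingCircle(Q[:,:2].astype(np.float32)); b=cv2.minAreaRect(Q[:,:2].astype(np.float32))
    print(f,len(Q),"circ-TCP",(np.array(c)-p[:2]).round(4),"r %.4f"%r,"rect-TCP",(np.array(b[0])-p[:2]).round(4),np.round(b[1],4),round(b[2],1),"z rel",np.percentile(Q[:,2]-p[2],[5,95]).round(4))
E
python3 - <<'E'
from h import *
held("w2",.049,.056,.02); held("w2",.015,.023,.022); held("w2",-.02,.026,.022)
E
python3 -m handwheel '{"fingers":[0,0,0,0,0,0,0,0,0,0,0,0,0],"offset":[[0,-0.93,0],[0,-0.93,0],[0,-0.93,0],[0,-0.93,0],[0,-0.93,0],[0,-0.93,0],[0,-0.93,0],[0,-0.93,0],[0,-0.93,0],[0,-0.93,0],[0,-0.93,0],[0,-0.93,0],[0,0,0]],"yaw":[0,0,0,0,0,0,0,0,0,0,0,0,0]}' 60
python3 -c "
from h import *
go(.4735,.1038,.0213)
W,p=snap('wrist','w3'); held('w3',.049,.056,.02); held('w3',.015,.023,.022)
m=(np.hypot(W[...,0]-.4735,W[...,1]-.1038)<.045)&(W[...,2]>.009)&(W[...,2]<.025);Q=W[m][:,:2].astype(np.float32); print(len(Q),cv2.minEnclosingCircle(Q) if len(Q)>4 else 0)
"
```

```text
w2 615 circ-TCP [-0.0001 -0.0047] r 0.0170 rect-TCP [ 0.0014 -0.0049] [0.0311 0.0196] 62.7 z rel [0.0494 0.0559]
w2 564 circ-TCP [-0.0067  0.0017] r 0.0205 rect-TCP [-0.0068  0.0018] [0.0407 0.0132] 72.9 z rel [0.0155 0.0226]
w2 1997 circ-TCP [-0.0044  0.0012] r 0.0209 rect-TCP [-0.0058  0.0016] [0.0409 0.0155] 74.7 z rel [-0.0074  0.0247]
clock: 4.58
position: [0.4694, 0.0993, 0.1163]
ee_rot: [-0.002, 0.135, 0.991, -0.001]
contact_force: [-0.7, 0.4, -2.6]
finger_gap: 0.034
gripper_force: 60.7
t 4.58 pos [0.4694 0.0993 0.1163] dir 74.5 tilt 0.31 gap 0.0340 gf 60.7 F [-0.7  0.4 -2.6]
yaw units 0.00  shift units [-0.13  0.23  3.8 ]
w3 1638 circ-TCP [0.0007 0.0042] r 0.0164 rect-TCP [-0.0014  0.0014] [0.0199 0.0311] 47.6 z rel [0.0501 0.0528]
w3 604 circ-TCP [-0.0007  0.0002] r 0.0217 rect-TCP [-0.0018 -0.0007] [0.0386 0.0284] 66.4 z rel [0.0154 0.0227]
998 ((0.47236868739128113, 0.10515693575143814), 0.029864178970456123)
```

```bash
python3 - <<'E'
from h import *
from plant import env,optics
P=[];C=[]
for i in range(6):
    s=env.observe(); c=optics.camera_params("wrist"); P.append(s["position"]); C.append(-c["R"].T@c["t"]); W,p=snap("wrist","w4")
print(np.array(P).round(4)); print(np.array(C).round(4))
R=Ro.from_quat(s["ee_rot"],scalar_first=True).as_matrix()
T=(W-np.median(P,0))@R  # tool frame
for lo,hi in((-.06,-.045),(-.024,-.015),(-.014,0),(0,.02)):
    m=(abs(T[...,0])<.03)&(abs(T[...,1])<.0165)&(T[...,2]>lo)&(T[...,2]<hi); Q=T[m]
    v,u=np.nonzero(m); print(lo,hi,len(Q),np.percentile(Q,[2,50,98],axis=0).round(4).tolist(),(u.min(),u.max(),v.min(),v.max()))
E
```

```text
[[0.4702 0.1008 0.1166]
 [0.471  0.1017 0.1169]
 [0.4714 0.1024 0.1172]
 [0.4717 0.1028 0.1175]
 [0.4719 0.103  0.1176]
 [0.472  0.1031 0.1178]]
[[0.3909 0.1234 0.2593]
 [0.3914 0.1243 0.2595]
 [0.3918 0.1248 0.2598]
 [0.392  0.1251 0.2599]
 [0.3921 0.1253 0.2601]
 [0.3921 0.1254 0.2602]]
-0.06 -0.045 1952 [[-0.0121, -0.0085, -0.0539], [-0.0003, 0.0006, -0.0526], [0.0066, 0.0098, -0.0456]] (np.int64(212), np.int64(281), np.int64(284), np.int64(336))
-0.024 -0.015 570 [[0.0029, -0.0164, -0.0239], [0.0122, -0.001, -0.02], [0.0146, 0.0153, -0.0153]] (np.int64(223), np.int64(288), np.int64(235), np.int64(294))
-0.014 0 659 [[0.0036, -0.0163, -0.0138], [0.0124, -0.0006, -0.0075], [0.0145, 0.0156, -0.0004]] (np.int64(226), np.int64(286), np.int64(223), np.int64(252))
0 0.02 554 [[0.0046, -0.0154, 0.0002], [0.0128, 0.0005, 0.007], [0.015, 0.0157, 0.0138]] (np.int64(230), np.int64(283), np.int64(213), np.int64(239))
```

```bash
python3 -m handwheel '{"fingers":[0,0,0,0,0,0,0,0,0],"offset":[[0.1,0.05,0.8],[0,0,0.9],[0,0,0.9],[0,0,0.7],[0,0,0.4],[0,0,0.15],[0,0,0],[0,0,0],[0,0,0]],"yaw":[0,0,0,0,0,0,0,0,0]}' 60
python3 -c "
from h import *
go(.4701,.1053,.0205)"
```

```text
clock: 5.68
position: [0.4708, 0.1044, 0.0227]
ee_rot: [0.001, 0.134, 0.991, 0.0]
contact_force: [0.2, -0.9, -3.0]
finger_gap: 0.0339
gripper_force: 60.8
t 5.68 pos [0.4708 0.1044 0.0227] dir 74.6 tilt 0.09 gap 0.0339 gf 60.8 F [ 0.2 -0.9 -3. ]
yaw units 0.00  shift units [0.04 0.03 0.09]
```

```bash
python3 -m handwheel '{"fingers":[0,0,0,0.7,0.8,0.9,1,1,1,1,1,1,1],"offset":[[0.02,0.02,0.08],[0,0,0],[0,0,0],[0,0,0],[0,0,0],[0,0,0],[0,0,0],[0,0,0],[0,0,-0.5],[0,0,-0.9],[0,0,-0.9],[0,0,-0.9],[0,0,-0.8]],"yaw":[0,0,0,0,0,0,0,0,0,0,0,0,0]}' 60
python3 -c "
from h import *
go(.3927,.284,.12,89)
W,p=snap('wrist','w5')
for lo,hi in((.06,.085),(.035,.05),(.009,.02)):
    m=(np.hypot(W[...,0]-.473,W[...,1]-.1045)<.04)&(W[...,2]>lo)&(W[...,2]<hi);Q=W[m]; print(len(Q),cv2.minEnclosingCircle(Q[:,:2].astype(np.float32)) if len(Q)>4 else 0, np.median(Q[:,2]))
"
```

```text
clock: 6.77
position: [0.4697, 0.1048, 0.1213]
ee_rot: [0.0, 0.134, 0.991, 0.0]
contact_force: [0.9, 0.6, -0.9]
finger_gap: 0.0853
gripper_force: 0.0
t 6.77 pos [0.4697 0.1048 0.1213] dir 74.6 tilt 0.02 gap 0.0853 gf 0.0 F [ 0.9  0.6 -0.9]
yaw units -2.40  shift units [3.21 7.11 0.05]
625 ((0.4736891984939575, 0.10413666069507599), 0.010453353635966778) 0.07335006012428022
780 ((0.47345373034477234, 0.10418447852134705), 0.018088314682245255) 0.04648859785274476
913 ((0.47212252020835876, 0.10509432852268219), 0.029858650639653206) 0.013310189099915949
```

The core bit is seated: its top is at 0.0734 (0.074 expected) and it is within 2 mm of centre. Next is the stick.

```bash
python3 -m handwheel '{"fingers":[1,1,1,1,1,1,1,1,1,1,1,1,1,1,1],"offset":[[0,0,0],[0,0,0],[0,0,0],[0.4,0.89,0],[0.4,0.89,0],[0.4,0.89,0],[0.4,0.89,0],[0.4,0.89,0],[0.4,0.89,0],[0.4,0.89,0],[0.4,0.89,0],[0,0,0],[0,0,0],[0,0,0],[0,0,0]],"yaw":[-0.8,-0.8,-0.8,0,0,0,0,0,0,0,0,0,0,0,0]}' 60
python3 -c "
from h import *
W,p=snap('wrist','w6')
go(.3927,.284,.011,89)
m=(abs(W[...,0]-.3927)<.08)&(abs(W[...,1]-.284)<.04)&(W[...,2]>.022)&(W[...,2]<.04);Q=W[m];print(len(Q),cv2.minAreaRect(Q[:,:2].astype(np.float32)),np.median(Q[:,2]),Q[:,:2].min(0),Q[:,:2].max(0))
"
```

```text
clock: 8.07
position: [0.3931, 0.2834, 0.1199]
ee_rot: [-0.0, 0.009, 1.0, -0.0]
contact_force: [0.7, -0.1, -0.0]
finger_gap: 0.0853
gripper_force: 0.0
t 8.12 pos [0.3932 0.2833 0.12  ] dir 88.9 tilt 0.02 gap 0.0855 gf 0.0 F [-1.2 -0.4 -1.3]
yaw units -0.01  shift units [0.02 0.03 4.36]
3000 ((0.3918035924434662, 0.28515881299972534), (0.024022286757826805, 0.10992512851953506), 89.20641326904297) 0.027535163117770864 [0.33682806 0.27290286] [0.44673741 0.29758972]
```

```bash
python3 -m handwheel '{"fingers":[1,1,1,1,1,1,1,1,0,0,0,0,0,0,0,0],"offset":[[0.04,0.05,0.8],[0,0,0.9],[0,0,0.9],[0,0,0.9],[0,0,0.6],[0,0,0.25],[0,0,0],[0,0,0],[0,0,0],[0,0,0],[0,0,0],[0,0,0],[0,0,0],[0,0,0],[0,0,0],[0,0,0]],"yaw":[0,0,0,0,0,0,0,0,0,0,0,0,0,0,0,0]}' 60
python3 -m handwheel '{"fingers":[0,0,0,0,0,0,0,0,0],"offset":[[0,0,-0.6],[0,0,-0.9],[0,0,-0.9],[0,0,-0.9],[0,0,-0.9],[0,0,0],[0,0,0],[0,0,0],[0,0,0]],"yaw":[0,0,0,0,0,-0.75,-0.75,-0.75,-0.75]}' 60
python3 -c "
from h import *
go(.630,-.127,.12,107)"
```

```text
clock: 9.45
position: [0.3922, 0.2857, 0.012]
ee_rot: [0.001, 0.009, 1.0, 0.0]
contact_force: [-0.7, -0.8, 5.9]
finger_gap: 0.0226
gripper_force: 60.6
clock: 10.2
position: [0.3914, 0.2853, 0.1162]
ee_rot: [-0.0, -0.15, 0.989, -0.0]
contact_force: [-0.3, -1.0, -2.0]
finger_gap: 0.0226
gripper_force: 59.5
t 10.20 pos [0.3914 0.2853 0.1162] dir 107.2 tilt 0.03 gap 0.0226 gf 59.5 F [-0.3 -1.  -2. ]
yaw units 0.04  shift units [ -4.31 -18.56  -0.15]
```

```bash
python3 -m handwheel '{"fingers":[0,0,0,0,0,0,0,0,0,0,0,0,0,0,0,0,0,0,0,0],"offset":[[-0.22,-0.93,0],[-0.22,-0.93,0],[-0.22,-0.93,0],[-0.22,-0.93,0],[-0.22,-0.93,0],[-0.22,-0.93,0],[-0.22,-0.93,0],[-0.22,-0.93,0],[-0.22,-0.93,0],[-0.22,-0.93,0],[-0.22,-0.93,0],[-0.22,-0.93,0],[-0.22,-0.93,0],[-0.22,-0.93,0],[-0.22,-0.93,0],[-0.22,-0.93,0],[-0.22,-0.93,0],[-0.22,-0.93,0],[-0.22,-0.93,0],[-0.22,-0.93,0]],"yaw":[0,0,0,0,0,0,0,0,0,0,0,0,0,0,0,0,0,0,0,0]}' 60
python3 -m handwheel '{"fingers":[0,0,0,0,0],"offset":[[0,0,0],[0,0,0],[0,0,0],[0,0,0],[0,0,0]],"yaw":[0,0,0,0,0]}' 60
python3 - <<'E'
from h import *
from plant import env
W,p=snap('wrist','w7'); cv2.imwrite("pics/w7.png",p[:,:,::-1])
go(.630,-.127,.018,107)
s=env.observe();R=Ro.from_quat(s["ee_rot"],scalar_first=True).as_matrix();T=(W-s["position"])@R
m=(abs(T[...,0])<.07)&(abs(T[...,1])<.04)&(T[...,2]>-.022)&(T[...,2]<.02)&(p[...,0]>p[...,2]*1.5+10);Q=T[m];print(len(Q),np.percentile(Q,[1,50,99],axis=0).round(4).tolist())
m=(abs(W[...,0]-.63)<.08)&(abs(W[...,1]+.127)<.06)&(W[...,2]>.010)&(W[...,2]<.025);Q=W[m];print(len(Q),cv2.minAreaRect(Q[:,:2].astype(np.float32)))
S,q=snap("scene","s7"); 
m=(abs(S[...,0]-.63)<.08)&(abs(S[...,1]+.127)<.05)&(S[...,2]>.09)&(S[...,2]<.14)&(q[...,0]>q[...,2]*1.5+10);Q=S[m]; print(len(Q),cv2.minAreaRect(Q[:,:2].astype(np.float32)),np.percentile(Q[:,2],[2,98]))
E
```

```text
clock: 11.87
position: [0.6329, -0.1279, 0.1156]
ee_rot: [-0.001, -0.148, 0.989, 0.0]
contact_force: [0.2, 0.1, -1.9]
finger_gap: 0.0225
gripper_force: 59.6
clock: 12.28
position: [0.6324, -0.1259, 0.1162]
ee_rot: [-0.0, -0.148, 0.989, 0.0]
contact_force: [0.8, 0.4, -2.0]
finger_gap: 0.0227
gripper_force: 59.7
t 12.33 pos [ 0.6326 -0.126   0.1164] dir 107.1 tilt 0.02 gap 0.0225 gf 59.7 F [ 0.3  0.4 -1.6]
yaw units 0.01  shift units [ 0.11 -0.01  3.93]
8150 [[-0.0518, -0.0116, -0.0168], [0.0138, -0.0001, -0.0154], [0.0551, 0.0112, 0.0049]]
1048 ((0.6209670305252075, -0.12947136163711548), (0.11420399695634842, 0.048180002719163895), 17.036537170410156)
372 ((0.6460078954696655, -0.12727080285549164), (0.08654949814081192, 0.033166397362947464), 14.503921508789062) [0.10796533 0.13476037]
```

View pics/w7.png

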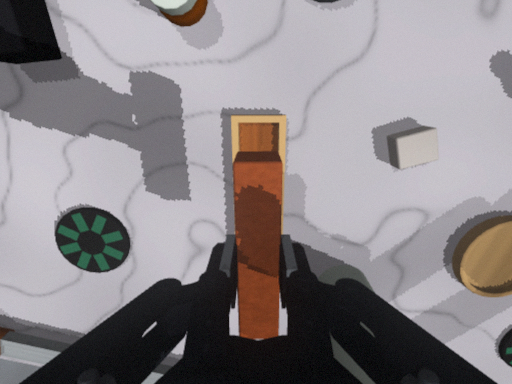

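The stick is held level and lined up with the narrow holder, whose rim is at (260,120). The centre offset is about 2 mm, so I lower and release.

```bash
python3 -m handwheel '{"fingers":[0,0,0,0,0,0,0,0,0,0],"offset":[[0.1,0,0.7],[0,0,0.9],[0,0,0.9],[0,0,0.7],[0,0,0.4],[0,0,0.2],[0,0,0.05],[0,0,0],[0,0,0],[0,0,0]],"yaw":[0,0,0,0,0,0,0,0,0,0]}' 60
python3 -c "
from h import *
go(.6303,-.1268,.0175)"
```

```text
clock: 13.22
position: [0.6315, -0.1281, 0.0214]
ee_rot: [0.001, -0.148, 0.989, -0.001]
contact_force: [-0.7, 0.3, -1.6]
finger_gap: 0.0227
gripper_force: 59.7
t 13.22 pos [ 0.6315 -0.1281  0.0214] dir 107.0 tilt 0.14 gap 0.0227 gf 59.7 F [-0.7  0.3 -1.6]
yaw units 0.00  shift units [0.03 0.07 0.16]
```

```bash
python3 -m handwheel '{"fingers":[0,0,0,0,0.5,0.6,0.7,0.8,1,1,1,1,1,1,1,1,1],"offset":[[0.02,0.05,0.14],[0,0,0],[0,0,0],[0,0,0],[0,0,0],[0,0,0],[0,0,0],[0,0,0],[0,0,0],[0,0,-0.5],[0,0,-0.9],[0,0,-0.9],[0,0,-0.9],[0,0,-0.8],[0,0,0],[0,0,0],[0,0,0]],"yaw":[0,0,0,0,0,0,0,0,0,0,0,0,0,0,0,0,0]}' 60
python3 -c "
from h import *
go(.541,-.356,.12,112.7)
W,p=snap('wrist','w8')
for lo,hi in((.026,.045),(.011,.019)):
    m=(np.hypot(W[...,0]-.63,W[...,1]+.127)<.075)&(W[...,2]>lo)&(W[...,2]<hi);Q=W[m]; print(len(Q),cv2.minAreaRect(Q[:,:2].astype(np.float32)), np.percentile(Q[:,2],[2,50,98]))
"
```

```text
clock: 14.63
position: [0.6292, -0.1266, 0.1163]
ee_rot: [-0.0, -0.148, 0.989, 0.0]
contact_force: [-0.4, 0.7, -0.2]
finger_gap: 0.0854
gripper_force: 0.0
t 14.63 pos [ 0.6292 -0.1266  0.1163] dir 107.0 tilt 0.04 gap 0.0854 gf 0.0 F [-0.4  0.7 -0.2]
yaw units -0.95  shift units [ 6.8  -7.1  -0.15]
3189 ((0.6305491924285889, -0.1279522329568863), (0.10912472754716873, 0.024075590074062347), 17.361032485961914) [0.03198364 0.03356988 0.03488865]
2117 ((0.6302073001861572, -0.1266259253025055), (0.1332779824733734, 0.048075854778289795), 17.10382843017578) [0.01216385 0.01360553 0.01501828]
```

The stick is seated: its top is at 0.0336 (0.034 expected), 1.4 mm off centre. Next is the brick.

```bash
python3 -m handwheel '{"fingers":[1,1,1,1,1,1,1,1,1,1,1,1,1],"offset":[[0,0,0],[0.85,-0.89,-0.02],[0.85,-0.89,-0.02],[0.85,-0.89,-0.02],[0.85,-0.89,-0.02],[0.85,-0.89,-0.02],[0.85,-0.89,-0.02],[0.85,-0.89,-0.02],[0.85,-0.89,-0.02],[0,0,0],[0,0,0],[0,0,0],[0,0,0]],"yaw":[-0.95,0,0,0,0,0,0,0,0,0,0,0,0]}' 60
python3 -c "
from h import *
W,p=snap('wrist','w9')
go(.541,-.356,.012,112.7)
m=(np.hypot(W[...,0]-.541,W[...,1]+.356)<.06)&(W[...,2]>.032)&(W[...,2]<.05);Q=W[m];print(len(Q),cv2.minAreaRect(Q[:,:2].astype(np.float32)),np.median(Q[:,2]))
cv2.imwrite('pics/w9.png',p[:,:,::-1])
"
```

```text
clock: 15.77
position: [0.5416, -0.3552, 0.1196]
ee_rot: [-0.0, -0.197, 0.98, 0.001]
contact_force: [0.1, 0.3, 0.3]
finger_gap: 0.0854
gripper_force: 0.0
t 15.82 pos [ 0.5418 -0.3551  0.1199] dir 112.8 tilt 0.09 gap 0.0851 gf 0.0 F [ 0.3  0.2 -0.2]
yaw units 0.01  shift units [ 0.04 -0.03  4.32]
4408 ((0.5399228930473328, -0.35600295662879944), (0.08415527641773224, 0.042104993015527725), 22.47905921936035) 0.03958398472329494
```

View pics/w9.png

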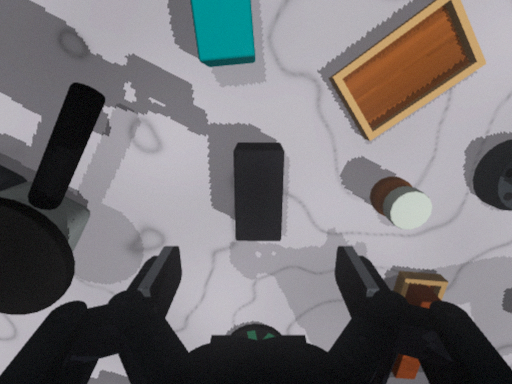

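The black brick at (258,190) sits centred between the open fingers. The turquoise one at (222,30) and the jar at (405,205) are clear.

```bash
python3 -m handwheel '{"fingers":[1,1,1,1,1,1,1,1,0,0,0,0,0,0,0,0],"offset":[[0.06,-0.03,0.8],[0,0,0.9],[0,0,0.9],[0,0,0.9],[0,0,0.6],[0,0,0.22],[0,0,0],[0,0,0],[0,0,0],[0,0,0],[0,0,0],[0,0,0],[0,0,0],[0,0,0],[0,0,0],[0,0,0]],"yaw":[0,0,0,0,0,0,0,0,0,0,0,0,0,0,0,0]}' 60
python3 -m handwheel '{"fingers":[0,0,0,0,0,0,0,0,0,0,0,0,0,0,0,0],"offset":[[0,0,-0.6],[0,0,-0.9],[0,0,-0.9],[0,0,-0.9],[0,0,-0.9],[0,0,0],[0,0,0],[0,0,0],[0,0,0],[0,0,0],[0,0,0],[0,0,0],[0,0,0],[0,0,0],[0,0,0],[0,0,0]],"yaw":[0,0,0,0,0,0.9,0.9,0.9,0.9,0.9,0.9,0.9,0.9,0.9,0.9,0]}' 60
python3 -c "
from h import *
go(.396,-.2803,.12,58.9)"
```

```text
clock: 17.15
position: [0.541, -0.3584, 0.0138]
ee_rot: [0.001, -0.197, 0.98, -0.001]
contact_force: [-0.4, 0.4, 4.7]
finger_gap: 0.0415
gripper_force: 63.0
clock: 18.48
position: [0.54, -0.3576, 0.1169]
ee_rot: [-0.001, 0.271, 0.962, 0.0]
contact_force: [-0.3, -0.2, -2.8]
finger_gap: 0.0414
gripper_force: 62.3
t 18.48 pos [ 0.54   -0.3576  0.1169] dir 58.5 tilt 0.08 gap 0.0414 gf 62.3 F [-0.3 -0.2 -2.8]
yaw units -0.07  shift units [ 6.53 -0.33 -0.12]
```

```bash
python3 -m handwheel '{"fingers":[0,0,0,0,0,0,0,0,0,0,0,0],"offset":[[0,0,0],[0.9,-0.05,0],[0.9,-0.05,0],[0.9,-0.05,0],[0.9,-0.05,0],[0.9,-0.05,0],[0.9,-0.05,0],[0.9,-0.05,0],[0.2,0,0],[0,0,0],[0,0,0],[0,0,0]],"yaw":[-0.07,0,0,0,0,0,0,0,0,0,0,0]}' 60
python3 - <<'E'
from h import *
from plant import env
W,p=snap('wrist','w10')
W,p=snap('wrist','w10'); s=env.observe(); cv2.imwrite("pics/w10.png",p[:,:,::-1])
go(.396,-.2803,.0195,58.9)
R=Ro.from_quat(s["ee_rot"],scalar_first=True).as_matrix();T=(W-s["position"])@R
m=(abs(T[...,0])<.07)&(abs(T[...,1])<.018)&(T[...,2]>-.03)&(T[...,2]<.02);Q=T[m];print(len(Q),np.percentile(Q,[1,50,99],axis=0).round(4).tolist())
m=(np.hypot(W[...,0]-.396,W[...,1]+.2803)<.07)&(W[...,2]>.010)&(W[...,2]<.02);Q=W[m];print(len(Q),cv2.minAreaRect(Q[:,:2].astype(np.float32)))
E
```

```text
clock: 19.48
position: [0.3976, -0.2829, 0.1179]
ee_rot: [0.001, 0.266, 0.964, -0.0]
contact_force: [-0.2, -0.1, -1.6]
finger_gap: 0.0409
gripper_force: 62.2
t 19.58 pos [ 0.3974 -0.2827  0.1176] dir 59.2 tilt 0.05 gap 0.0409 gf 62.2 F [-0.7  0.3 -1.9]
yaw units 0.04  shift units [0.1  0.05 3.93]
11697 [[-0.0401, -0.0176, -0.0272], [0.0123, 0.0001, -0.0259], [0.0419, 0.0176, 0.008]]
1069 ((0.36710530519485474, -0.26252779364585876), (0.06608802080154419, 0.04292473569512367), 58.71778869628906)
```

View pics/w10.png

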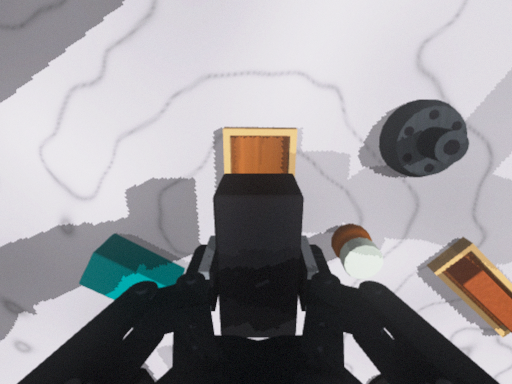

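The brick is aligned with the wide holder, whose far rim is at (260,130), and is about 3 mm off. The cup wheel and the jar are well clear, so I lower it.

```bash
python3 -m handwheel '{"fingers":[0,0,0,0,0,0,0,0,0,0,0],"offset":[[0.12,0.05,0.7],[0,0,0.9],[0,0,0.9],[0,0,0.7],[0,0,0.4],[0,0,0.2],[0,0,0.1],[0,0,0],[0,0,0],[0,0,0],[0,0,0]],"yaw":[0,0,0,0,0,0,0,0,0,0,0]}' 60
python3 -c "
from h import *
go(.3957,-.280,.0195)"
```

```text
clock: 20.5
position: [0.3951, -0.2799, 0.0207]
ee_rot: [0.001, 0.266, 0.964, -0.0]
contact_force: [0.2, 0.0, -1.8]
finger_gap: 0.041
gripper_force: 62.1
t 20.50 pos [ 0.3951 -0.2799  0.0207] dir 59.1 tilt 0.09 gap 0.0410 gf 62.1 F [ 0.2  0.  -1.8]
yaw units 0.00  shift units [-0.02  0.01  0.05]
```

```bash
python3 -m handwheel '{"fingers":[0,0,0,0,0.65,0.75,0.9,1,1,1,1,1,1,1,1,1],"offset":[[0,0,0.05],[0,0,0],[0,0,0],[0,0,0],[0,0,0],[0,0,0],[0,0,0],[0,0,0],[0,0,0],[0,0,-0.5],[0,0,-0.9],[0,0,-0.9],[0,0,-0.9],[0,0,-0.8],[0,0,0],[0,0,0]],"yaw":[0,0,0,0,0,0,0,0,0,0,0,0,0,0,0,0]}' 60
python3 -c "
from h import *
go(.434,-.1307,.12)
W,p=snap('wrist','w11')
for lo,hi in((.036,.055),(.011,.019)):
    m=(np.hypot(W[...,0]-.396,W[...,1]+.28)<.07)&(W[...,2]>lo)&(W[...,2]<hi);Q=W[m]; print(len(Q),cv2.minAreaRect(Q[:,:2].astype(np.float32)), np.percentile(Q[:,2],[2,50,98]))
"
```

```text
clock: 21.83
position: [0.3951, -0.28, 0.1197]
ee_rot: [0.001, 0.266, 0.964, -0.001]
contact_force: [0.3, -0.6, -0.4]
finger_gap: 0.0856
gripper_force: 0.0
t 21.83 pos [ 0.3951 -0.28    0.1197] dir 59.1 tilt 0.16 gap 0.0856 gf 0.0 F [ 0.3 -0.6 -0.4]
yaw units 0.00  shift units [ 1.73  5.92 -0.02]
4639 ((0.3954339623451233, -0.2795819640159607), (0.04217669740319252, 0.0850234404206276), 59.25273895263672) [0.04255895 0.04548352 0.04677413]
1958 ((0.3952573835849762, -0.2797471582889557), (0.06612390279769897, 0.10893689095973969), 58.54206085205078) [0.01196685 0.01358904 0.01698152]
```

The brick is seated: its top is at 0.0455 (0.046 expected), within 1 mm of centre. Next is the cup wheel.

```bash
python3 -m handwheel '{"fingers":[1,1,1,1,1,1,1,1,1,1,1],"offset":[[0.25,0.85,0],[0.25,0.85,0],[0.25,0.85,0],[0.25,0.85,0],[0.25,0.85,0],[0.25,0.85,0],[0.25,0.85,0],[0,0,0],[0,0,0],[0,0,0],[0,0,0]],"yaw":[0,0,0,0,0,0,0,0,0,0,0]}' 60
python3 -c "
from h import *
W,p=snap('wrist','w12')
go(.434,-.1307,.027)
for lo,hi in((.012,.03),(.045,.06)):
    m=(np.hypot(W[...,0]-.434,W[...,1]+.1307)<.05)&(W[...,2]>lo)&(W[...,2]<hi);Q=W[m]; print(len(Q),cv2.minEnclosingCircle(Q[:,:2].astype(np.float32)), np.percentile(Q[:,2],[2,50,98]))
"
```

```text
clock: 22.8
position: [0.4331, -0.1299, 0.1183]
ee_rot: [-0.0, 0.267, 0.964, -0.0]
contact_force: [0.5, 0.7, 1.3]
finger_gap: 0.0853
gripper_force: 0.0
t 22.85 pos [ 0.4331 -0.1301  0.1184] dir 59.1 tilt 0.04 gap 0.0851 gf 0.0 F [-0.4 -0.6  0.3]
yaw units 0.00  shift units [-0.05 -0.    3.66]
2944 ((0.4330999255180359, -0.1294403225183487), 0.034785643219947815) [0.01308157 0.02339927 0.02530009]
756 ((0.43333113193511963, -0.1296154260635376), 0.013426451943814754) [0.04624784 0.04962163 0.05117244]
```

```bash
python3 -m handwheel '{"fingers":[1,1,1,1,1,1,1,1,0,0,0,0,0,0,0,0],"offset":[[0,0,0.7],[0,0,0.9],[0,0,0.9],[0,0,0.7],[0,0,0.3],[0,0,0.1],[0,0,0],[0,0,0],[0,0,0],[0,0,0],[0,0,0],[0,0,0],[0,0,0],[0,0,0],[0,0,0],[0,0,0]],"yaw":[0,0,0,0,0,0,0,0,0,0,0,0,0,0,0,0]}' 70
python3 -m handwheel '{"fingers":[0,0,0,0,0,0],"offset":[[0,0,-0.6],[0,0,-0.9],[0,0,-0.9],[0,0,-0.9],[0,0,-0.5],[0,0,0]],"yaw":[0,0,0,0,0,0]}' 70
python3 -c "
from h import *
go(.6307,.1424,.12)"
```

```text
clock: 24.18
position: [0.4337, -0.1294, 0.0295]
ee_rot: [0.0, 0.266, 0.964, -0.0]
contact_force: [-2.1, -0.4, 6.4]
finger_gap: 0.0233
gripper_force: 68.3
clock: 24.68
position: [0.4349, -0.13, 0.1262]
ee_rot: [0.002, 0.266, 0.964, -0.001]
contact_force: [0.4, 0.3, -2.4]
finger_gap: 0.0236
gripper_force: 68.9
t 24.68 pos [ 0.4349 -0.13    0.1262] dir 59.1 tilt 0.29 gap 0.0236 gf 68.9 F [ 0.4  0.3 -2.4]
yaw units 0.00  shift units [-1.13 13.37  0.25]
```

```bash
python3 -m handwheel '{"fingers":[0,0,0,0,0,0,0,0,0,0,0,0,0,0,0,0,0,0,0,0],"offset":[[-0.08,0.9,0],[-0.08,0.9,0],[-0.08,0.9,0],[-0.08,0.9,0],[-0.08,0.9,0],[-0.08,0.9,0],[-0.08,0.9,0],[-0.08,0.9,0],[-0.08,0.9,0],[-0.08,0.9,0],[-0.08,0.9,0],[-0.08,0.9,0],[-0.08,0.9,0],[-0.08,0.9,0],[-0.08,0.8,0],[0,0,0],[0,0,0],[0,0,0],[0,0,0],[0,0,0]],"yaw":[0,0,0,0,0,0,0,0,0,0,0,0,0,0,0,0,0,0,0,0]}' 70
python3 - <<'E'
from h import *
from plant import env
W,p=snap('wrist','w13'); s=env.observe(); cv2.imwrite("pics/w13.png",p[:,:,::-1])
go(.6307,.1424,.0355)
R=Ro.from_quat(s["ee_rot"],scalar_first=True).as_matrix();T=(W-s["position"])@R
m=(abs(T[...,0])<.05)&(abs(T[...,1])<.045)&(T[...,2]>.0)&(T[...,2]<.045);Q=T[m];print(len(Q),np.percentile(Q,[1,50,99],axis=0).round(4).tolist())
m=(np.hypot(W[...,0]-.6307,W[...,1]-.1424)<.06)&(W[...,2]>.010)&(W[...,2]<.02);Q=W[m][:,:2]
A=np.c_[2*Q,np.ones(len(Q))]; c=np.linalg.lstsq(A,(Q**2).sum(1),rcond=None)[0]; print("holder fit",len(Q),c[:2],np.sqrt(c[2]+c[0]**2+c[1]**2))
E
```

```text
clock: 26.35
position: [0.6304, 0.142, 0.1234]
ee_rot: [-0.001, 0.267, 0.964, -0.0]
contact_force: [-0.2, 0.3, -2.4]
finger_gap: 0.0237
gripper_force: 69.5
t 26.40 pos [0.6306 0.1421 0.1237] dir 59.1 tilt 0.03 gap 0.0237 gf 69.5 F [-0.2 -0.7 -3. ]
yaw units 0.00  shift units [0.   0.01 3.53]
5102 [[-0.0025, -0.0316, 0.0017], [0.0193, 0.0001, 0.0067], [0.0346, 0.0322, 0.0287]]
holder fit 1075 [0.62954268 0.14407647] 0.04350978705773918
```

View pics/w13.png

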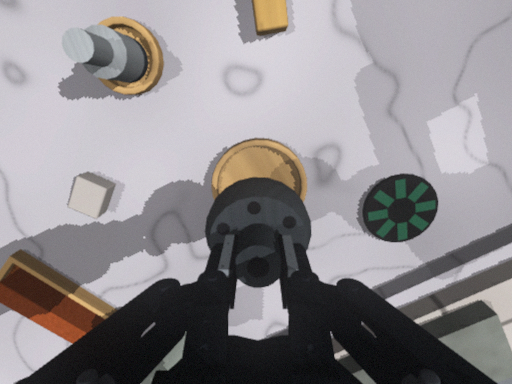

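The cup wheel is held level at (258,225), over the large round holder at (260,175), and is centred to within about 1.5 mm. I lower it.

```bash
python3 -m handwheel '{"fingers":[0,0,0,0,0,0,0,0,0,0,0],"offset":[[0.05,0.03,0.7],[0,0,0.9],[0,0,0.8],[0,0,0.6],[0,0,0.3],[0,0,0.15],[0,0,0.05],[0,0,0],[0,0,0],[0,0,0],[0,0,0]],"yaw":[0,0,0,0,0,0,0,0,0,0,0]}' 70
python3 -c "
from h import *
go(.630,.1433,.0355)"
```

```text
clock: 27.32
position: [0.631, 0.1442, 0.0373]
ee_rot: [0.001, 0.266, 0.964, 0.0]
contact_force: [0.4, -0.6, -3.4]
finger_gap: 0.0232
gripper_force: 69.5
t 27.32 pos [0.631  0.1442 0.0373] dir 59.1 tilt 0.10 gap 0.0232 gf 69.5 F [ 0.4 -0.6 -3.4]
yaw units 0.00  shift units [ 0.02 -0.05  0.07]
```

```bash
python3 -m handwheel '{"fingers":[0,0,0,0,0.5,0.6,0.8,1,1,1,1,1,1,1,1,1],"offset":[[0,0,0.06],[0,0,0],[0,0,0],[0,0,0],[0,0,0],[0,0,0],[0,0,0],[0,0,0],[0,0,0],[0,0,-0.5],[0,0,-0.9],[0,0,-0.9],[0,0,-0.9],[0,0,-0.8],[0,0,0],[0,0,0]],"yaw":[0,0,0,0,0,0,0,0,0,0,0,0,0,0,0,0]}' 70
python3 -m handwheel '{"fingers":[1,1,1,1,1,1,1,1,1,1],"offset":[[0.9,0,-0.5],[0.9,0,-0.5],[0.9,0,-0.5],[0.9,0,-0.5],[0.9,0,-0.5],[0.9,0,-0.5],[0.9,0,-0.5],[0,0,0],[0,0,0],[0,0,0]],"yaw":[0,0,0,0,0,0,0,0,0,0]}' 70
python3 - <<'E'
from h import *
go(.6,.1,.2)
for n in("top","scene","wrist"):
    W,p=snap(n,n+"F")
    if n=="top": cv2.imwrite("pics/topF.png",cv2.resize(p[110:260,110:430,::-1],(800,375),interpolation=cv2.INTER_CUBIC))
    for k,c,r,lo,hi in(("cup",(.6307,.1424),.055,.024,.036),("hub",(.6307,.1424),.055,.05,.065),("core",(.4735,.1038),.04,.038,.085),("spray",(.718,-.001),.06,.05,.17),("jar",(.4995,-.23),.04,.03,.06)):
        Q=W[(np.hypot(W[...,0]-c[0],W[...,1]-c[1])<r)&(W[...,2]>lo)&(W[...,2]<hi)]
        if len(Q)>9: e=cv2.minEnclosingCircle(Q[:,:2].astype(np.float32)); print(n,k,len(Q),np.round(e[0],4),round(e[1],4),np.percentile(Q[:,2],[50,97]).round(4))
E
```

```text
clock: 28.65
position: [0.6314, 0.1442, 0.1371]
ee_rot: [0.002, 0.266, 0.964, 0.001]
contact_force: [0.3, -0.3, -0.3]
finger_gap: 0.0853
gripper_force: 0.0
clock: 29.48
position: [0.4951, 0.2247, 0.2213]
ee_rot: [-0.0, 0.266, 0.964, -0.0]
contact_force: [0.1, -0.4, -0.4]
finger_gap: 0.0855
gripper_force: 0.0
t 29.48 pos [0.4951 0.2247 0.2213] dir 59.1 tilt 0.08 gap 0.0855 gf 0.0 F [ 0.1 -0.4 -0.4]
yaw units 0.00  shift units [-6.16 -2.13  0.85]
top cup 273 [0.632  0.1427] 0.0339 [0.0303 0.0342]
top hub 59 [0.6319 0.1423] 0.0132 [0.0568 0.0601]
top core 112 [0.4744 0.1017] 0.0179 [0.0498 0.0773]
top spray 381 [7.19e-01 1.00e-04] 0.0328 [0.1081 0.1574]
top jar 120 [ 0.4993 -0.2314] 0.0184 [0.0449 0.0499]
scene cup 323 [0.6322 0.1453] 0.0333 [0.0299 0.0327]
scene hub 88 [0.6314 0.1448] 0.0136 [0.0557 0.0579]
scene core 164 [0.4744 0.1043] 0.0181 [0.0497 0.0756]
scene spray 939 [7.177e-01 7.000e-04] 0.0328 [0.1023 0.1554]
scene jar 172 [ 0.4984 -0.2287] 0.0199 [0.0447 0.0477]
wrist cup 945 [0.6297 0.1456] 0.0319 [0.0293 0.0321]
wrist hub 282 [0.6307 0.145 ] 0.0137 [0.0554 0.0566]
wrist core 750 [0.4729 0.1046] 0.0183 [0.049  0.0742]
wrist jar 343 [ 0.4987 -0.2257] 0.0178 [0.0413 0.0448]
```

View pics/topF.png

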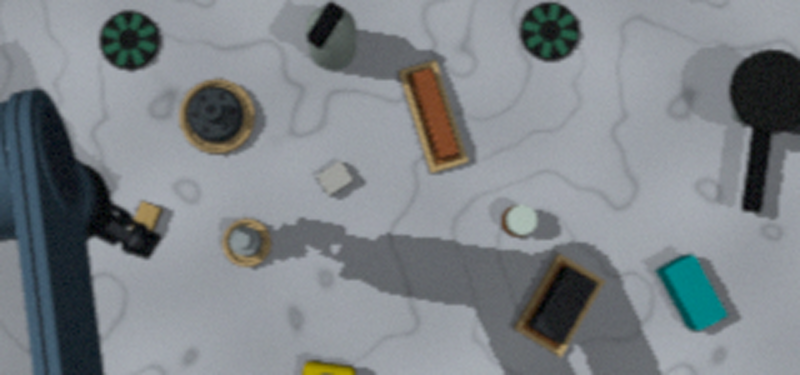

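The final top view shows all four tools seated in their holders: cup wheel (217,115), core bit (245,242), stick (435,115) and brick (562,303). Their heights match being seated on the floor, the bottle and jar have not moved, and the gripper is clear.

```bash
python3 -c "
from plant import env
print(env.sign_off())"
```

```text
the job is handed in; nothing more can be done
None
```

All four tools are seated in their matching holders, each within about 2 mm of centre by the cameras. The spray bottle and glue jar did not move, and the job was handed in at about 30 s of the 112 s allowed; the hand-in gave no verdict back.

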